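Square a print block into its registration corner

ROBOT

A 6-joint arm with a two-finger parallel gripper is mounted at the origin on the work surface. World frame = base frame: x ahead of the robot, y to its left, z up, the work surface at z = 0. Lengths are in mm, angles in rad, forces in N, time in s.
With the tool pointing down it reaches from about 275 to 750 mm from the base axis. Payload 10.2 kg.
Tool frame: the origin (TCP) lies at the very end of the fingers, on their centre line; the grasp point (between the pads) lies 19 mm behind it; z points along the fingers, y is the line along which they close (so a half turn about z gives the same grasp; the last joint's range is limited). The gripper opens to 85 mm and grips with 20 to 120 N. Pads are 22 mm wide; open, the fingers measure 114 mm over their backs; the gripper's body (76 mm by 85 mm) begins 54 mm behind the grasp point. The pads swing forward as they close: fully open they stand 13 mm farther back than shut.
Start: joints at [-1.498, 0.313, 1.498, -0, 1.331, -0.223], TCP at [153.027, -502.209, 231.294] pointing down, gripper open.
Joint ranges: [-2.94, 2.94], [-0.97, 2.17], [0.19, 2.56], [-1.23, 4.37], [0.02, 3.11], [-2.88, 2.88]. Speed limits (rad/s): [2.39, 2.39, 3.01, 3.14, 3.14, 3.14].

INTERFACE

Orientations are given as a unit quaternion [w, x, y, z].
In Python, from rig import ctrl gives the robot as it stands.
- The arm moves only by the tool step_arm, never from a script. Its argument "increments" is a list of rows, each a list of 3 entries, a list of its own where there are three numbers: the shift along the tool's x, y, z in cm, then the turn, a rotation vector about the tool's x, y, z in degrees, then the opening in per cent of the stroke, from 0 (shut) to 100 (fully open). A call has 1 to 8 rows; each row is the pose to reach, as a shift and turn from the pose commanded when the call began, along the tool's axes at that moment; what a row does not reach only later rows make up. A row lasts 1/8 s, in which the tool goes at most 62.5 mm and 10.7 degrees, less where a joint would pass 70% of its speed; a pose out of reach is approached as far as the arm can. A call with a gripper value outside its range is refused whole. The fingers move at their own pace and stop on an object; "squeeze" is the grip in N (left out, the last holds). Time passes only in rows, so rows that repeat a pose let the fingers close. It gives the time, the measured TCP pose, the force, the opening and the grip force at its end, in the units of the state.
- ctrl.sense(): the state, without advancing time (a new reading comes with each control period).
- ctrl.capture(name): name is "scene" or "top" or "wrist"; returns a dict with "img" (420x560x3 uint8, red, green, blue), "fx", "fy", "cx", "cy" (pixels), "extrinsics" (4x4, takes a point from camera to world coordinates). Camera axes: x right, y down, z forward; pixel columns grow to the right and rows downward; lengths in mm; the calibration is good to about 2 mm. A picture is of the moment at which its call begins. There is no depth.
- ctrl.finish_job(): hands the job in; it is judged then, once.
The state is a dict: "time_s": time; "joints": joint angles; "dq": joint speeds; "tau": joint torques, N m; "eef_pos": TCP position; "ee_rot": TCP orientation; "force": force on the tool from outside, world axes, zero at the start; "wrist_torque": the same for the moment, N m; "grip_width": opening from 0.0 (shut) to 1.0 (fully open); "grip_force": force on a finger pad.
Only numpy, scipy, OpenCV 4.12 (cv2) and the standard library are available. Lean on these libraries where they do the work, as an engineer would, in place of code of your own. Each camera call takes 0.05 s, during which the arm holds its last target. There are 200 camera calls.

TASK

Push the wooden print block along the bench, with the fingertips against its edges, until it sits square in its corner: its long edge flush against the long fence and its short end snug against the end stop. Do not lift it or tip it and do not touch its handle. Leave the jar, tub, clip and brush where they are, then move clear.

Things in the scene. Friction and masses are not known exactly. Their poses are not given: they have to be found in the camera images.
- print_block: the loose wooden print block lying on the bench: 110 mm along its x, 150 mm along its y, 34 mm high, about 0.4 kg (it slides with a push of under 10 N), with a bar handle on top. Origin: centre of its underside. It starts 30 mm or more away from the fence, turned up to 0.35 rad out of square, and may finish either way round (it is the same turned half way)
- handle: the block's wooden bar handle, fixed on the middle of its top: 90 mm along the block's y, 24 mm wide, its top 62 mm above the bench. Origin: middle of the block's top face, 34 mm above the bench. Not to be touched
- fence: the long low wooden strip screwed to the bench beyond the block: 30 mm along its x, 560 mm along its y, 20 mm high; it does not move. Origin: centre of its underside. Its -x face (15 mm from the origin) is towards the robot and takes the block's long edge; its x points away from the robot, so pushing along it drives the block against the fence. Its place and yaw vary
- end_stop: the short low wooden strip screwed to the bench at right angles to the fence, touching its robot-side face: 80 mm along its x, 24 mm along its y, 20 mm high; it does not move. Origin: centre of its underside. Parallel axes to the fence. It stands 250 mm from the fence's middle, at either the left or the right end; the block's short end goes against the side of it that looks to the fence's middle
- jar: small round amber jar, diameter 56 mm, 70 mm high, standing by the other end of the fence, where the end stop would be if it were on that side. Origin: centre of its underside. To be left alone
- tub: round white tub, diameter 100 mm, 130 mm high, standing off to one side. Origin: centre of its underside. To be left alone
- clip: black binder clip with two wire loops, 50 mm by 36 mm, 64 mm high, standing off to the other side. Origin: centre of its underside. To be left alone
- brush: brush about 200 mm long lying beyond the fence, as seen from the robot. Origin: on its underside. To be left alone
There are look-alikes about, which are no part of the job. Of the things that look like the print_block, take the one that is farthest to the robot's right at the start.

How it is judged (in metres and radians):
At the end, for the whole second after the job is handed in: the block lies flat and still on the bench, its long edge within 4 mm of the fence, its short end within 4 mm of the inner side of the end stop (measured at the block's middle), and square to the fence within 0.03 rad (x of print_block in the frame of fence between -0.074 and -0.066 m and y of print_block in the frame of end_stop between -0.091 and 0.091 m and y of print_block in the frame of fence between -0.2 and 0.2 m and angle between the x axis of print_block and the x axis of fence, either way round below 0.03 rad and height (world z) of print_block below 0.004 m and angle between print_block's own z axis and vertical below 0.03 rad and linear speed of print_block below 0.01 m/s); the robot touches nothing.
It fails at once if the print block is lifted or tipped (height (world z) of print_block above 0.008 m or angle between print_block's own z axis and vertical above 0.12 rad).
It fails at once if the robot touches the block's handle (contact force between handle and the fingers above 0.5 N or contact force between handle and the arm above 0.5 N).
It fails at once if the jar, tub, clip or brush is moved by more than 20 mm or tipped over (distance of any of jar, tub, clip, brush from where it was at the start of the episode above 0.02 m or angle between any of jar, tub's own z axis and vertical above 0.5 rad).
It also fails if it takes over 64 s, if anything falls off the work surface, if the arm or the gripper's body presses on something with over 40 N, if the wrist force passes 120 N, or if a joint passes its speed limit or range.

## Working session

There is one attempt and no reset: what is moved stays moved. The work goes in short steps, Python scripts to look and compute and a tool call to move; the robot and the scene stay as the last step left them, time stands still between calls to the robot, and variables do not carry over. Pictures are saved under pics/ and viewed, at most 10 in all, crops included, and the job is handed in when it is done.

Besides the shell and the picture viewer there is one more tool, called after "Call:" as name(argument=value, ...) on one line, values as JSON. step_arm: Moves the arm, as the interface text tells. Its arguments: {"type":"object","properties":{"increments":{"type":"array"},"squeeze":{"type":"number"}},"required":["increments"]}

```bash
mkdir -p pics; cat > h.py <<'E'
import numpy as np, cv2
from rig import ctrl
def snap(n,f):
    c=ctrl.capture(n); cv2.imwrite('pics/'+f,c['img'][:,:,::-1]); return c
def ray(c,u,v,z):
    T=np.array(c['extrinsics']); d=T[:3,:3]@np.array([(u-c['cx'])/c['fx'],(v-c['cy'])/c['fy'],1]); o=T[:3,3]
    return o+d*(z-o[2])/d[2]
def proj(c,p):
    T=np.array(c['extrinsics']); q=T[:3,:3].T@(np.array(p)-T[:3,3]); return q[0]/q[2]*c['fx']+c['cx'],q[1]/q[2]*c['fy']+c['cy']
E
python3 - <<'E'
from h import *
import pickle
a=snap('top','top0.png');b=snap('scene','scene0.png')
pickle.dump((a,b),open('c0.pkl','wb'))
for c in (a,b): print(np.round(c['extrinsics'],2).tolist(),c['fx'],c['cx'],c['cy'])
print(ctrl.sense())
E
```

```text
[[-0.01, -0.98, 0.19, 355.1], [-1.0, 0.02, 0.02, -1.9], [-0.03, -0.19, -0.98, 1150.3], [0.0, 0.0, 0.0, 1.0]] 458.7886831686839 279.1619769805266 205.03070003240333
[[0.42, 0.67, -0.61, 1517.78], [0.91, -0.32, 0.27, -434.86], [-0.01, -0.67, -0.74, 1208.46], [0.0, 0.0, 0.0, 1.0]] 545.6058925766315 276.59997857782264 209.38918760482466
{'time_s': 0.1, 'joints': array([-1.49842739e+00,  3.13394401e-01,  1.49837412e+00,  2.11457366e-05,
        1.33097692e+00, -2.23403884e-01]), 'dq': array([-9.40188523e-05, -1.63114192e-03, -2.52373242e-03, -5.02912613e-04,
       -1.02507148e-03,  1.91601169e-03]), 'tau': array([ 2.79869237e-03, -4.12901974e+01, -2.60144448e+01, -1.89855755e-04,
        3.02044959e-03,  1.86903327e-05]), 'eef_pos': array([ 153.00124283, -501.97255311,  230.78721798]), 'ee_rot': array([-5.73974730e-04,  9.89084926e-01,  1.47345430e-01,  5.37258906e-05]), 'force': array([ 0.92857969, -0.79670839, -0.67475342]), 'wrist_torque': array([ 0.068919  , -0.02940618,  0.06442998]), 'grip_force': 0.0, 'grip_width': 1.000506552223021}
```

View pics/top0.png

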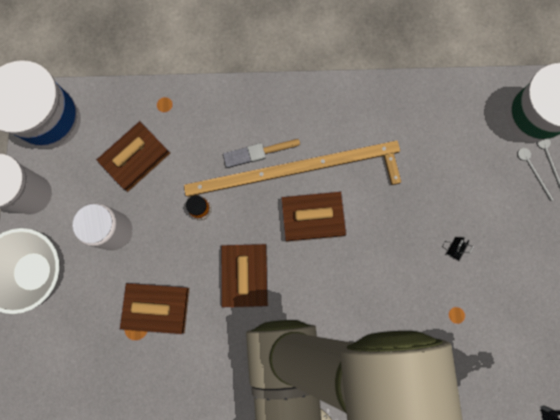

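View pics/scene0.png

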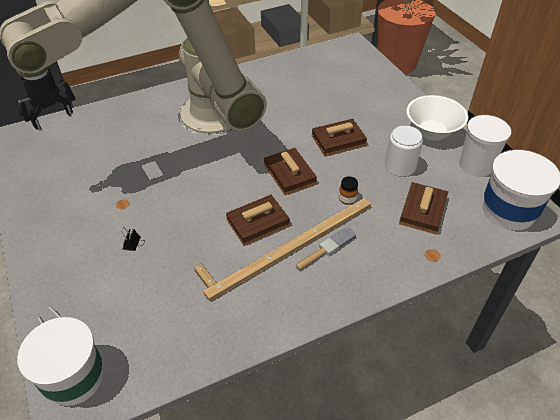

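The top view shows four look-alike blocks, at (133,156), (313,216), (244,276) and (154,308). The scene view confirms there are only four. Image right is the robot's right, so I choose (313,216). The fence runs (186,189)-(399,147), with the end stop on the right at (393,167), the jar at (197,207) and the clip at (458,247).

```bash
cat >> h.py <<'E'
def masks(c):
    h=cv2.cvtColor(c['img'],cv2.COLOR_RGB2HSV); H,S,V=cv2.split(h)
    dark=((H<15)|(H>170))&(S>90)&(V<125); light=(H>10)&(H<25)&(S>90)&(V>=140)
    return dark.astype(np.uint8)*255, light.astype(np.uint8)*255
E
python3 - <<'E'
from h import *
import pickle
a,b=pickle.load(open('c0.pkl','rb'))
for nm,c,r in (('top',a,(270,180,360,250)),('fence',a,(175,130,410,205))):
    x0,y0,x1,y1=r
    d,l=masks(c)
    for mn,m in (('d',d),('l',l)):
        cs,_=cv2.findContours(m[y0:y1,x0:x1],cv2.RETR_EXTERNAL,cv2.CHAIN_APPROX_NONE,offset=(x0,y0))
        for k in cs:
            if cv2.contourArea(k)<60: continue
            print(nm,mn,cv2.contourArea(k),cv2.minAreaRect(k),cv2.approxPolyDP(k,3,True)[:,0].tolist())
i=a['img'][125:255,175:415,::-1]; cv2.imwrite('pics/crop0.png',cv2.resize(i,None,fx=3.3,fy=3.3,interpolation=cv2.INTER_CUBIC))
E
```

```text
top d 2525.5 ((313.2524719238281, 216.02474975585938), (44.08014678955078, 60.39875793457031), 84.2894058227539) [[340, 192], [282, 197], [286, 240], [343, 235]]
top l 268.0 ((314.0041198730469, 213.5450897216797), (8.510359764099121, 36.304832458496094), 84.80557250976562) [[332, 211], [297, 211], [296, 216], [331, 216]]
fence d 550.0 ((311.5, 198.0), (12.0, 59.0), 90.0) [[340, 192], [282, 197], [282, 204], [341, 204]]
fence l 2456.5 ((291.4638671875, 167.91024780273438), (41.29036331176758, 217.10633850097656), 86.490966796875) [[399, 148], [397, 141], [195, 182], [184, 186], [185, 194], [380, 154], [386, 155], [392, 181], [399, 182], [393, 156]]
fence l 162.5 ((281.32354736328125, 145.29412841796875), (5.5783185958862305, 36.38034439086914), 75.96376037597656) [[299, 141], [275, 144], [264, 151]]
```

View pics/crop0.png

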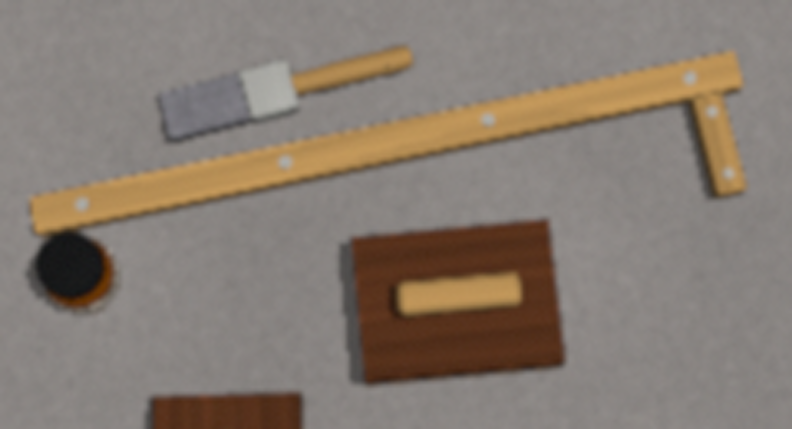

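The crop shows the chosen block with its bar handle, the fence, the end stop at the right end (crop (718,145)), and the jar at the left. Next I compute the poses.

```bash
cat >> h.py <<'E'
def pose_block(c,box):
    x0,y0,x1,y1=box; d,l=masks(c); m=np.zeros_like(d); m[y0:y1,x0:x1]=(d|l)[y0:y1,x0:x1]
    cs,_=cv2.findContours(m,cv2.RETR_EXTERNAL,cv2.CHAIN_APPROX_NONE); k=max(cs,key=cv2.contourArea)
    P=np.array([ray(c,u,v,34)[:2] for u,v in k[:,0]],np.float32); r=cv2.minAreaRect(P); return r,cv2.boxPoints(r)
E
python3 - <<'E'
from h import *
import pickle
np.set_printoptions(suppress=True,precision=1)
a,b=pickle.load(open('c0.pkl','rb'))
f=lambda L,z,:np.array([ray(a,(x+.5)/3.3-.5+175,(y+.5)/3.3-.5+125,z) for x,y in L])
B=f([(352,238),(548,220),(564,362),(366,381)],34); print(B, np.linalg.norm(B-np.roll(B,-1,0),axis=1),B.mean(0))
print(f([(564,362),(366,381)],0))
H=f([(398,282),(521,272),(521,304),(398,315)],62); print('handle',H,H.mean(0))
F=f([(30,197),(736,53),(741,88),(38,233)],20); print(F,np.linalg.norm(F-np.roll(F,-1,0),axis=1))
S=f([(718,95),(745,190),(718,195),(694,100)],20); print('stop',S)
print(f([(82,204),(285,162),(488,120),(690,78),(711,112),(728,174)],20))
print(pose_block(a,(270,185,360,250)))
print('jar',f([(70,265)],70),'clip',ray(a,458,247,30))
E
```

```text
[[ 593.7   18.9   34. ]
 [ 604.7 -128.9   34. ]
 [ 496.9 -136.5   34. ]
 [ 485.3   10.1   34. ]] [148.2 108.  147.1 108.7] [545.1 -59.1  34. ]
[[ 501.2 -140.6    0. ]
 [ 489.3   10.5    0. ]]
handle [[ 554.2  -14.7   62. ]
 [ 559.9 -104.6   62. ]
 [ 536.3 -103.7   62. ]
 [ 529.8  -14.2   62. ]] [545.1 -59.3  62. ]
[[ 633.9  267.3   20. ]
 [ 737.7 -281.3   20. ]
 [ 709.4 -283.3   20. ]
 [ 605.3  260.3   20. ]] [558.3  28.5 553.5  29.4]
stop [[ 704.1 -265.3   20. ]
 [ 628.3 -281.2   20. ]
 [ 624.8 -260.5   20. ]
 [ 700.5 -246.6   20. ]]
[[ 627.5  226.8   20. ]
 [ 657.7   70.    20. ]
 [ 687.9  -87.4   20. ]
 [ 718.3 -244.6   20. ]
 [ 690.6 -259.1   20. ]
 [ 641.1 -269.1   20. ]]
(((544.1607055664062, -58.478355407714844), (109.73697662353516, 148.04576110839844), 4.422428607940674), array([[ 483.7,   11.1],
       [ 495.2, -136.5],
       [ 604.6, -128. ],
       [ 593.2,   19.6]], dtype=float32))
jar [[569.8 224.6  70. ]] clip [ 462.  -406.8   30. ]
```

Call:
step_arm(increments=[[[20,-15,6],[0,0,3],100],[[41.4,-31.9,13],[0,0,6],100],[[41.4,-31.9,13],[0,0,6],100],[[41.4,-31.9,13],[0,0,6],100],[[41.4,-31.9,13],[0,0,6],100],[[41.4,-31.9,13],[0,0,6],100],[[41.4,-31.9,13],[0,0,6],100],[[41.4,-31.9,13],[0,0,6],100]])

```text
time_s: 1.1
eef_pos: [435.3, -105.1, 110.2]
ee_rot: [0.0, 0.995, 0.095, 0.0]
force: [1.3, -2.8, 0.7]
grip_width: 1.004
grip_force: 0.0
```

Call:
step_arm(increments=[[[0,0,0],[0,0,0],100],[[0,0,0],[0,0,0],100]])

```text
time_s: 1.35
eef_pos: [434.2, -107.1, 110.6]
ee_rot: [-0.0, 0.995, 0.096, -0.0]
force: [0.0, -0.5, -0.9]
grip_width: 1.004
grip_force: 0.0
```

```bash
cat >> h.py <<'E'
F0=np.array([672.2,-9.1]); th=0.190; U=np.array([np.cos(th),np.sin(th)]); V=np.array([-np.sin(th),np.cos(th)])
def uv(p): d=np.array(p)[:2]-F0; return np.round([d@U,d@V],1)
def st():
    s=ctrl.sense(); q=s['ee_rot']; print(s['time_s'],'uv',uv(s['eef_pos']),'z',round(s['eef_pos'][2],1),'q',np.round(q,4),'yaw',round(2*np.arctan2(q[2],q[1]),4),'F',np.round(s['force'],1))
E
python3 -c "from h import *; st()"
```

```text
1.35 uv [-252.2  -51.3] z 110.6 q [-0.000e+00  9.954e-01  9.560e-02 -2.000e-04] yaw 0.1915 F [ 0.  -0.5 -0.9]
```

Call:
step_arm(increments=[[[2.2,-2.6,3],[0,0,0],100],[[2.2,-2.6,7],[0,0,0],100],[[2.2,-2.6,9.5],[0,0,0],100],[[2.2,-2.6,10.4],[0,0,0],100],[[2.2,-2.6,10.4],[0,0,0],100],[[2.2,-2.6,10.4],[0,0,0],100]])

```text
time_s: 2.1
eef_pos: [451.6, -77.8, 7.7]
ee_rot: [0.0, 0.995, 0.095, 0.001]
force: [0.4, -0.1, 0.5]
grip_width: 0.997
grip_force: 0.0
```

```bash
python3 -c "
from h import *; st(); snap('wrist','w1.png'); c=snap('scene','s1.png')
cv2.imwrite('pics/s1c.png',cv2.resize(c['img'][100:320,130:410,::-1],None,fx=2.7,fy=2.7))"
```

```text
2.1 uv [-229.6  -25.8] z 7.7 q [5.000e-04 9.955e-01 9.510e-02 8.000e-04] yaw 0.1904 F [ 0.4 -0.1  0.5]
```

View pics/s1c.png

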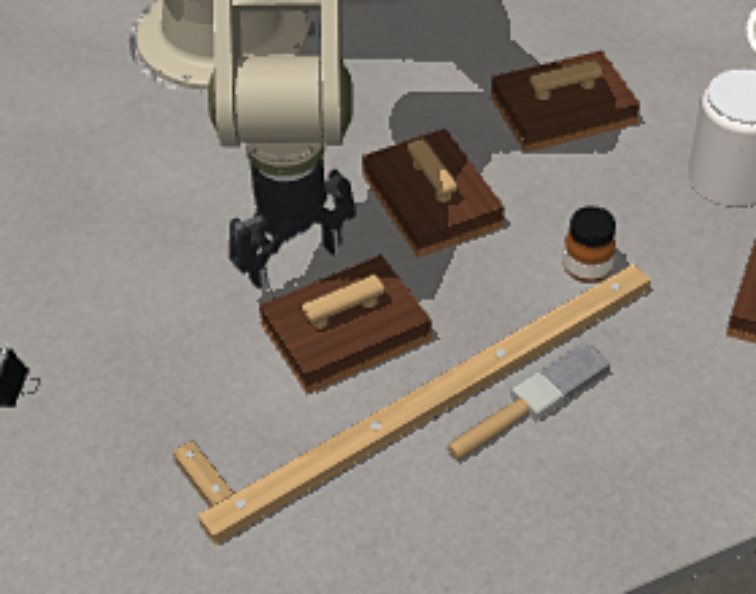

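The fingers stand low, straddling the near long edge, clear of the handle. I'll push towards the fence and stop a few mm short.

Call:
step_arm(increments=[[[1.4,0,0],[0,0,0],100],[[2.4,0,0],[0,0,0],100],[[3.4,0,0],[0,0,0],100],[[4.4,0,0],[0,0,0],100],[[5.4,0,0],[0,0,0],100],[[6.2,0,0],[0,0,0],100],[[7,0,0],[0,0,0],100],[[7.6,0,0],[0,0,0],100]])

```text
time_s: 3.2
eef_pos: [526.1, -62.6, 6.6]
ee_rot: [-0.0, 0.995, 0.095, -0.0]
force: [-4.8, -1.8, 2.8]
grip_width: 0.998
grip_force: 2.3
```

Call:
step_arm(increments=[[[0.4,0,0],[0,0,0],100],[[0.4,0,0],[0,0,0],100]])

```text
time_s: 3.45
eef_pos: [530.2, -62.0, 6.6]
ee_rot: [0.0, 0.995, 0.095, 0.001]
force: [-0.0, -0.1, 0.6]
grip_width: 1.0
grip_force: 0.0
```

```bash
python3 -c "
from h import *; st(); c=snap('top','t2.png')
cv2.imwrite('pics/t2c.png',cv2.resize(c['img'][125:275,170:450,::-1],None,fx=2.8,fy=2.8,interpolation=cv2.INTER_CUBIC))"
```

```text
3.45 uv [-149.4  -25.1] z 6.6 q [1.000e-04 9.954e-01 9.530e-02 6.000e-04] yaw 0.191 F [-0.  -0.1  0.6]
```

View pics/t2c.png

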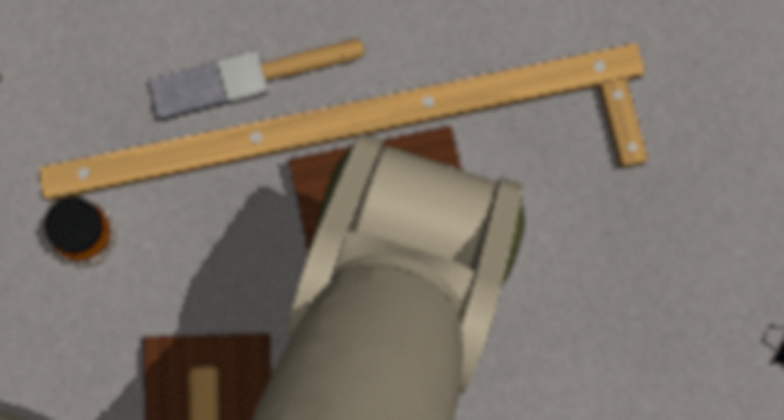

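The block is nearly parallel to the fence: its far top edge runs from crop (290,158) to (452,127), and the gap is small. I'll measure it.

```bash
python3 -c "
from h import *
import pickle
c=pickle.load(open('c0.pkl','rb'))[0]
for p in ((290,158),(452,127)): print(uv(ray(c,(p[0]+.5)/2.8-.5+170,(p[1]+.5)/2.8-.5+125,34)))"
```

```text
[-28.3  53.9]
[-30.6 -93.9]
```

Call:
step_arm(increments=[[[0.4,0,0],[0,0,0],100],[[0.8,0,0],[0,0,0],100],[[1,0,0],[0,0,0],100],[[1,0,0],[0,0,0],100],[[-1,0,0],[0,0,0],100],[[-3,0,0],[0,0,0],100]])

```text
time_s: 4.25
eef_pos: [500.1, -67.8, 6.7]
ee_rot: [0.0, 0.995, 0.095, 0.001]
force: [-0.2, 0.6, 0.7]
grip_width: 1.001
grip_force: 0.0
```

```bash
python3 -c "from h import *; st()"
```

```text
4.25 uv [-180.1  -25.1] z 6.7 q [2.000e-04 9.954e-01 9.540e-02 6.000e-04] yaw 0.1911 F [-0.2  0.6  0.7]
```

Call:
step_arm(increments=[[[0,0,-5],[0,0,0],100],[[0,-3,-10],[0,0,10],50],[[2,-7,-10.5],[0,0,20],50],[[6,-11,-10.5],[0,0,30],50],[[10.2,-11,-10.5],[0,0,40],50],[[10.2,-11,-10.5],[0,0,50],50],[[10.2,-11,-10.5],[0,0,60],50],[[10.2,-11,-10.5],[0,0,70],50]])

```text
time_s: 5.25
eef_pos: [579.8, 59.8, 111.7]
ee_rot: [-0.0, 0.869, -0.495, 0.0]
force: [-0.5, 0.8, 0.5]
grip_width: 0.5
grip_force: 0.0
```

Call:
step_arm(increments=[[[0,0,0],[0,0,10],50],[[0,0,0],[0,0,20],50],[[0,0,0],[0,0,20],50],[[0,0,0],[0,0,20],50]])

```text
time_s: 5.75
eef_pos: [579.5, 59.7, 111.7]
ee_rot: [-0.0, 0.772, -0.635, 0.0]
force: [0.4, -0.1, 0.9]
grip_width: 0.496
grip_force: 0.0
```

```bash
python3 -c "from h import *; st(); print(ctrl.sense()['joints'],ctrl.sense()['grip_width'])"
```

```text
5.75 uv [-78.  85.] z 111.7 q [-2.000e-04  7.724e-01 -6.351e-01  2.000e-04] yaw -1.3763 F [ 0.4 -0.1  0.9]
[-9.83879682e-02  5.51287367e-01  1.46992192e+00  1.09353741e-04
  1.11993943e+00  2.84870817e+00] 0.4963686802951245
```

Call:
step_arm(increments=[[[0,0,5],[0,0,0],50],[[0,0,9],[0,0,0],50],[[0,0,10.3],[0,0,0],50],[[0,0,10.3],[0,0,0],50],[[0,0,10.3],[0,0,0],50]])

```text
time_s: 6.38
eef_pos: [580.5, 59.6, 10.3]
ee_rot: [-0.001, 0.772, -0.636, 0.001]
force: [-0.1, -0.3, 0.2]
grip_width: 0.501
grip_force: 0.0
```

```bash
python3 -c "
from h import *; st(); c=snap('scene','s3.png')
cv2.imwrite('pics/s3c.png',cv2.resize(c['img'][120:310,180:410,::-1],None,fx=3.1,fy=3.1,interpolation=cv2.INTER_CUBIC))"
```

```text
6.375 uv [-77.1  84.8] z 10.3 q [-0.0008  0.7715 -0.6362  0.0012] yaw -1.3792 F [-0.1 -0.3  0.2]
```

View pics/s3c.png

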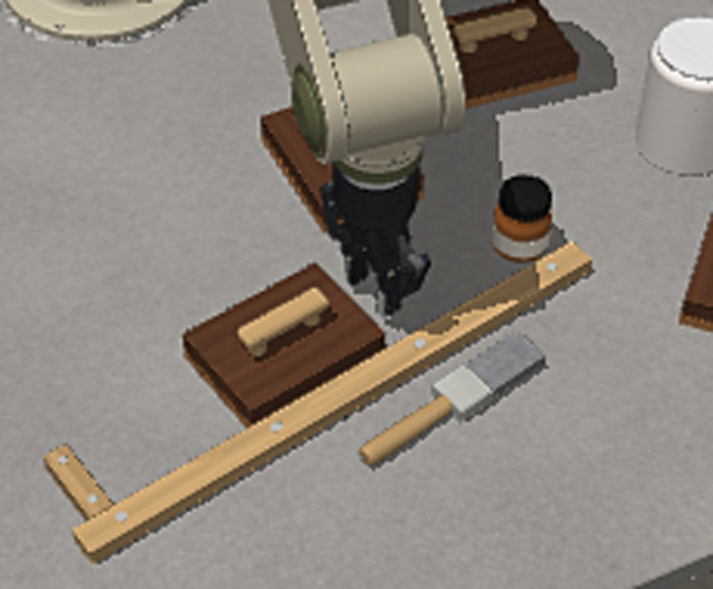

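The block lies beside the fence with a small gap, and the fingers stand off its free short end. I'll push it along the fence.

Call:
step_arm(increments=[[[1,0,0],[0,0,0],50],[[2,0,0],[0,0,0],50],[[3,0,0],[0,0,0],50],[[4,0,0],[0,0,0],50],[[5,0,0],[0,0,0],50],[[6,0,0],[0,0,0],50],[[7,0,0],[0,0,0],50],[[8,0,0],[0,0,0],50]])

```text
time_s: 7.42
eef_pos: [594.7, -19.5, 8.7]
ee_rot: [-0.0, 0.771, -0.636, -0.0]
force: [-1.8, 5.3, 4.0]
grip_width: 0.5
grip_force: 2.4
```

Call:
step_arm(increments=[[[1,0,0],[0,0,0],50],[[2,0,0],[0,0,0],50],[[3,0,0],[0,0,0],50],[[4,0,0],[0,0,0],50],[[5,0,0],[0,0,0],50],[[6,0,0],[0,0,0],50]])

```text
time_s: 8.18
eef_pos: [606.1, -78.5, 8.6]
ee_rot: [0.0, 0.771, -0.636, -0.0]
force: [-1.2, 5.4, 3.8]
grip_width: 0.502
grip_force: 2.5
```

```bash
python3 -c "
from h import *; st(); c=snap('scene','s4.png')
cv2.imwrite('pics/s4c.png',cv2.resize(c['img'][150:310,180:380,::-1],None,fx=3.5,fy=3.5,interpolation=cv2.INTER_CUBIC))"
```

```text
8.175 uv [-78.  -55.6] z 8.6 q [ 0.      0.7713 -0.6364 -0.    ] yaw -1.3797 F [-1.2  5.4  3.8]
```

View pics/s4c.png

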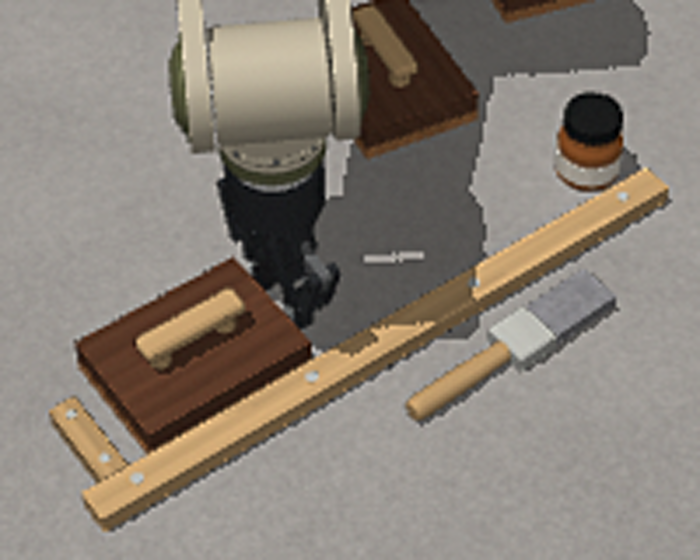

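The block is square and travelling along the fence, with roughly 20 mm left to the end stop. I'll creep in on force.

Call:
step_arm(increments=[[[0.5,0,0],[0,0,0],50],[[1,0,0],[0,0,0],50],[[1.4,0,0],[0,0,0],50],[[1.7,0,0],[0,0,0],50],[[1.9,0,0],[0,0,0],50],[[2,0,0],[0,0,0],50]])

```text
time_s: 8.98
eef_pos: [609.7, -97.6, 8.5]
ee_rot: [0.0, 0.771, -0.636, -0.0]
force: [-0.9, 1.3, 0.2]
grip_width: 0.498
grip_force: 1.1
```

Call:
step_arm(increments=[[[0.1,0,0],[0,0,0],50],[[0.2,0,0],[0,0,0],50],[[0.2,0,0],[0,0,0],50]])

```text
time_s: 9.35
eef_pos: [610.1, -99.5, 8.6]
ee_rot: [0.0, 0.771, -0.636, -0.0]
force: [0.0, 0.3, -1.0]
grip_width: 0.501
grip_force: 0.6
```

```bash
python3 -c "from h import *; st()"
```

```text
9.35 uv [-78.  -77.1] z 8.6 q [ 1.000e-04  7.713e-01 -6.364e-01 -0.000e+00] yaw -1.3798 F [ 0.   0.3 -1. ]
```

Call:
step_arm(increments=[[[0.1,0,0],[0,0,0],50],[[0.2,0,0],[0,0,0],50]])

```text
time_s: 9.6
eef_pos: [610.1, -99.5, 8.6]
ee_rot: [-0.001, 0.771, -0.636, -0.002]
force: [-2.6, 13.9, 3.5]
grip_width: 0.499
grip_force: 7.1
```

Call:
step_arm(increments=[[[0.1,0,0],[0,0,0],50],[[0.2,0,0],[0,0,0],50]])

```text
time_s: 9.85
eef_pos: [610.1, -99.6, 8.6]
ee_rot: [-0.001, 0.771, -0.636, -0.003]
force: [-4.8, 22.9, 6.7]
grip_width: 0.499
grip_force: 12.0
```

```bash
python3 -c "from h import *; st()"
```

```text
9.85 uv [-78.1 -77.1] z 8.6 q [-0.0014  0.7714 -0.6363 -0.003 ] yaw -1.3794 F [-4.8 22.9  6.7]
```

Call:
step_arm(increments=[[[-2,0,0],[0,0,0],50],[[-3,0,-5],[0,0,-5],50],[[-3,2,-10],[0,0,-15],100],[[0,6,-10],[0,0,-25],100],[[4,9.7,-10],[0,0,-35],100],[[8.6,9.7,-10],[0,0,-45],100],[[8.6,9.7,-10],[0,0,-55],100],[[8.6,9.7,-10],[0,0,-65],100]])

```text
time_s: 10.85
eef_pos: [532.0, -206.8, 108.8]
ee_rot: [0.001, 0.993, -0.12, 0.0]
force: [-0.5, 0.2, 0.7]
grip_width: 1.0
grip_force: 0.0
```

Call:
step_arm(increments=[[[0,0,0],[0,0,-10],100],[[0,0,0],[0,0,-20],100],[[0,0,0],[0,0,-25],100],[[0,0,0],[0,0,-25],100],[[0,0,0],[0,0,-25],100]])

```text
time_s: 11.48
eef_pos: [532.1, -206.2, 108.8]
ee_rot: [0.0, 0.996, 0.095, 0.0]
force: [-0.4, -0.6, 0.1]
grip_width: 1.001
grip_force: 0.0
```

```bash
python3 -c "from h import *; st()"
```

```text
11.475 uv [-174.8 -167.1] z 108.8 q [2.000e-04 9.955e-01 9.460e-02 1.000e-04] yaw 0.1894 F [-0.4 -0.6  0.1]
```

Call:
step_arm(increments=[[[0,-0.4,5],[0,0,0],100],[[0,-0.4,9],[0,0,0],100],[[0,-0.4,10.2],[0,0,0],100],[[0,-0.4,10.2],[0,0,0],100],[[1.2,-0.4,10.2],[0,0,0],100],[[2.4,-0.4,10.2],[0,0,0],100],[[3.2,-0.4,10.2],[0,0,0],100],[[3.6,-0.4,10.2],[0,0,0],100]])

```text
time_s: 12.48
eef_pos: [566.9, -195.3, 6.9]
ee_rot: [0.0, 0.995, 0.096, -0.0]
force: [-3.9, -0.9, 3.5]
grip_width: 0.997
grip_force: 2.3
```

Call:
step_arm(increments=[[[0.1,0,0],[0,0,0],100],[[0.3,0,0],[0,0,0],100]])

```text
time_s: 12.72
eef_pos: [569.1, -194.9, 6.7]
ee_rot: [-0.0, 0.995, 0.095, -0.001]
force: [-5.6, -0.0, 3.2]
grip_width: 1.002
grip_force: 2.6
```

```bash
python3 -c "from h import *; st()"
```

```text
12.725 uv [-136.4 -163. ] z 6.7 q [-2.000e-04  9.954e-01  9.530e-02 -6.000e-04] yaw 0.1909 F [-5.6 -0.   3.2]
```

Still sliding at about 5 N, so I push on until the force rises.

Call:
step_arm(increments=[[[0.1,0,0],[0,0,0],100],[[0.2,0,0],[0,0,0],100],[[0.3,0,0],[0,0,0],100]])

```text
time_s: 13.1
eef_pos: [569.8, -194.7, 6.6]
ee_rot: [-0.001, 0.995, 0.096, -0.003]
force: [-23.2, -2.8, 13.4]
grip_width: 1.004
grip_force: 11.9
```

Call:
step_arm(increments=[[[0.1,0,0],[0,0,0],100],[[0.2,0,0],[0,0,0],100]])

```text
time_s: 13.35
eef_pos: [569.8, -194.6, 6.6]
ee_rot: [-0.001, 0.995, 0.096, -0.006]
force: [-35.6, -5.7, 20.3]
grip_width: 1.004
grip_force: 18.5
```

```bash
python3 -c "from h import *; st()"
```

```text
13.35 uv [-135.6 -162.9] z 6.6 q [-0.001   0.9954  0.0957 -0.0059] yaw 0.1917 F [-35.6  -5.7  20.3]
```

The block is flush against the fence. Back off, raise and move clear, then check.

Call:
step_arm(increments=[[[-0.4,0,0],[0,0,0],100],[[-1.2,0,0],[0,0,0],100],[[-4,0,0],[0,0,0],100],[[-8,0,-5],[0,0,0],100],[[-13,0,-10],[0,0,0],100],[[-18,2,-15],[0,0,0],100],[[-23,6,-18],[0,0,0],100],[[-23,6,-18],[0,0,0],100]])

```text
time_s: 14.35
eef_pos: [358.9, -298.3, 188.5]
ee_rot: [0.002, 0.996, 0.094, 0.001]
force: [0.0, 0.3, -1.0]
grip_width: 0.997
grip_force: 0.0
```

Call:
step_arm(increments=[[[-4,6,0],[0,0,0],100],[[-8,12,0],[0,0,0],100],[[-8,12,0],[0,0,0],100],[[-8,12,0],[0,0,0],100]])

```text
time_s: 14.85
eef_pos: [304.0, -429.8, 186.2]
ee_rot: [-0.0, 0.996, 0.095, 0.0]
force: [0.2, 0.1, -0.2]
grip_width: 1.005
grip_force: 0.0
```

```bash
python3 - <<'E'
from h import *
st(); c=snap('top','t5.png'); print(c['img'].shape)
r,b=pose_block(c,(310,160,390,225)); print(r,[uv(p) for p in b],uv(r[0]))
cv2.imwrite('pics/t5c.png',cv2.resize(c['img'][130:240,280:440,::-1],None,fx=4.5,fy=4.5,interpolation=cv2.INTER_CUBIC))
E
```

```text
14.85 uv [-441.  -343.6] z 186.2 q [-2.000e-04  9.955e-01  9.470e-02  2.000e-04] yaw 0.1896 F [ 0.2  0.1 -0.2]
(420, 560, 3)
((624.7301025390625, -152.54653930664062), (198.23513793945312, 120.53230285644531), 88.75626373291016) [array([-153.5, -216.1]), array([ -35.6, -241.5]), array([  6. , -47.7]), array([-111.8,  -22.3])] [ -73.7 -131.9]
```

View pics/t5c.png

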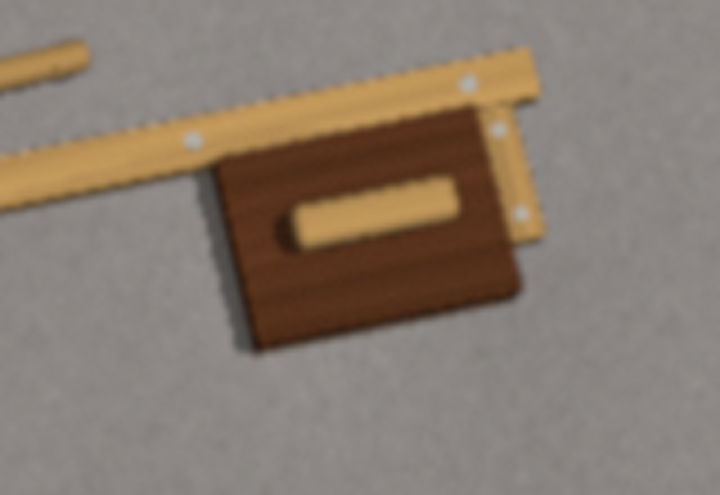

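The block sits in the corner, with top corners at crop (218,165), (475,107), (522,290) and (257,350) and no visible gaps. The automatic fit above took in the fence, so I'll check with these corners.

```bash
python3 - <<'E'
from h import *
import pickle
c=pickle.load(open('c0.pkl','rb'))[0]
P=np.array([uv(ray(c,(x+.5)/4.5-.5+280,(y+.5)/4.5-.5+130,34)) for x,y in [(218,165),(475,107),(522,290),(257,350)]])
print(P,P.mean(0), 'expect -70 -163; tilt', (P[0]-P[1]+P[3]-P[2]))
E
```

```text
[[ -19.5  -88.6]
 [ -16.8 -236.4]
 [-123.9 -235.8]
 [-126.5  -86.1]] [ -71.675 -161.725] expect -70 -163; tilt [ -5.3 297.5]
```

The tilt reads 0.018 rad, though that may be picking noise. I'll refine it with sub-pixel edge line fits.

```bash
python3 - <<'E'
from h import *
import pickle
c=pickle.load(open('c0.pkl','rb'))[0]; g=[cv2.imread('pics/t5.png')]
for _ in range(9): g.append(ctrl.capture('top')['img'][:,:,::-1])
im=cv2.GaussianBlur(np.mean(g,0),(0,0),.7)
W=lambda x,y:np.array([(x+.5)/4.5-.5+280,(y+.5)/4.5-.5+130])
def edge(a,b,z,ch):
    a,b=W(*a),W(*b); n=np.array([-(b-a)[1],(b-a)[0]]); n/=np.linalg.norm(n); t=np.arange(-3.5,3.51,.1); pts=[]
    for s in np.linspace(.1,.9,60):
        q=a+s*(b-a)+t[:,None]*n
        v=cv2.remap(im[:,:,ch].astype(np.float32),q[:,:1].astype(np.float32),q[:,1:].astype(np.float32),cv2.INTER_CUBIC)[:,0]
        d=np.abs(np.gradient(v)); k=d.argmax(); w=d[max(k-8,0):k+9]; pts.append(uv(ray(c,*(a+s*(b-a)+n*(t[max(k-8,0):k+9]@w/w.sum())),z)))
    vx,vy,x,y=cv2.fitLine(np.array(pts,np.float32),cv2.DIST_HUBER,0,.01,.01).ravel()
    print('mid',x,y,'slope',(vx/vy if abs(vy)>abs(vx) else -vy/vx))
edge((218,165),(475,107),34,2); edge((257,350),(522,290),0,2); edge((257,350),(522,290),34,2); edge((218,165),(257,350),34,2)
print('fence'); edge((0,212),(215,164),20,0); edge((0,155),(530,50),20,0)
print('handle');edge((297,207),(455,178),62,0);edge((303,248),(458,218),62,0)
E
```

```text
mid -14.598294 -162.83252 slope -0.00194009
mid -123.26731 -167.8887 slope 0.00043757365
mid -128.77548 -161.85593 slope 0.0014766029
mid -69.64234 -88.35614 slope 0.013023846
fence
mid -18.91 -26.449999 slope -0.00022824208
mid 15.626297 -123.92758 slope -0.0015513472
handle
mid -58.35 -168.88 slope -0.0011106298
mid -81.4 -170.88 slope -0.0012529658
```

The edge fits show the block square within about 0.002 rad, its long edge on the fence face and its end at the stop. Handing in.

```bash
python3 -c "
from rig import ctrl; print(ctrl.finish_job())"
```

```text
the job is handed in; nothing more can be done
None
```

The block is pushed square into its corner, flush to the fence and snug against the end stop by my last camera measurement; the arm is clear and the job is handed in, with no verdict returned.

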